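# Slide returned luggage wheels into a four-well carrier

### The arm

A 6-joint arm with a two-finger parallel gripper is mounted at the origin on the work surface. World frame = base frame: x ahead of the robot, y to its left, z up, the work surface at z = 0. Lengths are in m, angles in rad, forces in N, time in s.
With the tool pointing down it reaches from about 0.35 to 0.975 m from the base axis. Payload 4.9 kg.
Tool frame: the origin (TCP) lies at the very end of the fingers, on their centre line; the grasp point (between the pads) lies 19 mm behind it (ctrl.tcp_to_grasp is the z of the grasp point in the tool frame, in m); z points along the fingers, y is the line along which they close (so a half turn about z gives the same grasp; the last joint's range is limited). The gripper opens to 85 mm and grips with 20 to 120 N. Pads are 22 mm wide; open, the fingers measure 114 mm over their backs; the gripper's body (76 mm by 85 mm) begins 54 mm behind the grasp point. The pads swing forward as they close: fully open they stand 13 mm farther back than shut.
Start: joints at [-1.421, 0.053, 1.613, -0, 1.476, -0.119], TCP at [0.166, -0.603, 0.231] pointing down, gripper open.
Joint ranges: [-3.01, 3.01], [-1.01, 2.22], [0.06, 2.58], [-1.02, 4.17], [0.09, 2.62], [-3.14, 3.14]. Speed limits (rad/s): [2.57, 2.57, 3.14, 3.14, 3.14, 3.14].

### API

Orientations are given as a rotation vector (axis times angle).
In Python, from station import ctrl, eyes, job, nets gives the robot as it stands. The module is installed in compiled form; this text tells all that it offers.
- The arm moves only by the tool jog_arm, never from a script. Its argument "commands" is one flat list of numbers, 7 for each row, row after row: the shift along the tool's x, y, z each as a share of 0.06 m, from -1 to 1, then the turn, a rotation vector about the tool's x, y, z each as a share of 0.1 rad, from -1 to 1, then the finger opening in mm, from 0 to 85.4. In form: [x, y, z, ax, ay, az, grip, x, y, z, ax, ay, az, grip, ...]. A call has 1 to 20 rows; each row shifts and turns the commanded pose from where the row before left it, along the tool's axes as they then stand; what a row does not reach is not made up. A row lasts 1/8 s, in which the tool goes at most 62.5 mm and 10.7 degrees, less where a joint would pass 70% of its speed; a pose out of reach is approached as far as the arm can. A call with a number of a shift or a turn outside -1 to 1 is refused whole. A call with a gripper value outside its range is refused whole. The fingers move at their own pace and stop on an object; "newtons" is the grip in N (left out, the last holds). Time passes only in rows, so rows that do not move let the fingers close. It gives the time, the measured TCP pose, the force, the opening and the grip force at its end, in the units of the state.
- ctrl.get_obs(): the state, without advancing time (a new reading comes with each control period).
- eyes.get_image(name): name is "scene" or "top" or "wrist"; returns a dict with "image" (384x512x3 uint8, red, green, blue), "z_map" (384x512 float32, m along the optical axis (not along the pixel's ray), 0 where there is no reading), "K" (3x3 intrinsics, pixels), "cam_to_world" (4x4, takes a point from camera to world coordinates). Camera axes: x right, y up, looking along -z (the intrinsics and any distortion apply to the point x, -y, -z); pixel columns grow to the right and rows downward; lengths in m; the calibration is good to about 2 mm. A picture is of the moment at which its call begins.
- job.finish_job(): hands the job in; it is judged then, once.
Trained networks look in the newest picture that a camera, given by its name, has taken for a name from the list of things; names that differ only in an ending like _2 or _b are one class to them, and where a whole thing is asked for, a point or a joint stands for the part that bears it (a point fixed in the world has none). Each returns a list of dicts, best first, with "p" (0 to 1); they miss things now and then, are a little off and sometimes report something else, mostly with a low value. They report only what shows in the picture. A call takes as long as a camera call.
- nets.silhouettes(camera, name): "mask" (384x512 bool, what is visible of it) and "bbox" ([left, top, right, bottom] in pixels, round what is visible of it).
The state is a dict: "t": time; "q": joint angles; "dq": joint speeds; "effort": joint torques, N m; "tool_pos": TCP position; "tool_rot": TCP orientation; "contact_force": force on the tool from outside, world axes, zero at the start; "wrist_torque": the same for the moment, N m; "opening": finger opening in m; "grip_force": force on a finger pad.
Only numpy, scipy, OpenCV 4.12 (cv2) and the standard library are available. Lean on these libraries where they do the work, as an engineer would, in place of code of your own. Each camera call takes 0.05 s, during which the arm holds its last target. There are 200 camera calls.

### The job

One well of the carrier is blocked by a red hair dryer nozzle: lift it out and put it in the green tin. Slide the three loose navy wheels over the deck, without ever lifting them, so that one wheel drops flat into each free well. Leave the wheel that is already in its well, the carabiner, the label roll, the carton and the tin where they are.

Things in the scene. Friction and masses are not known exactly. Their poses are not given: they have to be found in the camera images.
- carrier: fixed grey deck 270 mm (x, away from robot) by 430 mm (y), top 22 mm above the counter; origin at the centre of its underside. Wells: 60 mm across, 12 mm deep, yellow floors, at x = +80 mm, y = -120, -40, +40, +120 mm. A steel lip 5 mm thick stands 6 mm above the deck along the far edge (x = +137 mm) and both sides (y = +-217 mm); near edge open
- well0 (a point): centre of the floor of well 0 (y = -120 mm on the carrier), 12 mm below the deck
- well1 (a point): centre of the floor of well 1 (y = -40 mm on the carrier), 12 mm below the deck
- well2 (a point): centre of the floor of well 2 (y = 40 mm on the carrier), 12 mm below the deck
- well3 (a point): centre of the floor of well 3 (y = 120 mm on the carrier), 12 mm below the deck
- wheel_a: navy luggage wheel, a disc 50 mm across and 18 mm thick lying flat, grey hub; origin at the centre of its underside, z up; starts loose on the deck. In a well it stands 6 mm above the deck
- wheel_b: navy luggage wheel, a disc 50 mm across and 18 mm thick lying flat, grey hub; origin at the centre of its underside, z up; starts loose on the deck. In a well it stands 6 mm above the deck
- wheel_c: navy luggage wheel, a disc 50 mm across and 18 mm thick lying flat, grey hub; origin at the centre of its underside, z up; starts loose on the deck. In a well it stands 6 mm above the deck
- wheel_seated: navy luggage wheel, a disc 50 mm across and 18 mm thick lying flat, grey hub; origin at the centre of its underside, z up; already home in one of the wells; to be left there
- nozzle: red hair dryer nozzle standing in one well: round collar 50 mm across and 20 mm high, above it a cone and a flat upright bill 14 mm thick (its x) and 50 mm wide (its y) from 38 to 62 mm above the origin. Origin at the centre of its underside, z up
- tin: small open round green enamel tin, 110 mm across the rim, 3 mm wall, 4 mm floor, 50 mm high, standing on the counter left or right of the carrier; origin at the centre of its underside, z up
- carabiner: nickel carabiner lying flat on the deck, 60 mm long (its x), 30 mm wide (its y), 8 mm thick; origin at the centre of its underside
- label_roll: upright white paper label roll, 44 mm across, 24 mm bore, 35 mm high, standing on the deck; origin at the centre of its underside
- carton: cardboard carton 80 (x) by 90 (y) by 60 mm high on the counter, on the other side of the carrier from the tin; origin at the centre of its underside

How it is judged:
At the end, for the whole second after the job is handed in: All four wheels lie flat at rest, each in a well of its own: underside within 4 mm of the well floor, centre within 8 mm of the well centre, tilt under 0.1 rad. The nozzle rests inside the upright tin, origin within 45 mm of the tin axis and under 40 mm above its underside ((horizontal distance between wheel_a and well0 below 0.008 m or horizontal distance between wheel_a and well1 below 0.008 m or horizontal distance between wheel_a and well2 below 0.008 m or horizontal distance between wheel_a and well3 below 0.008 m) and z of each of wheel_a, wheel_b, wheel_c, wheel_seated in the frame of carrier below 0.014 m and angle between each of wheel_a, wheel_b, wheel_c, wheel_seated, tin's own z axis and vertical below 0.1 rad and linear speed of each of wheel_a, wheel_b, wheel_c, wheel_seated, nozzle below 0.02 m/s and (horizontal distance between wheel_b and well0 below 0.008 m or horizontal distance between wheel_b and well1 below 0.008 m or horizontal distance between wheel_b and well2 below 0.008 m or horizontal distance between wheel_b and well3 below 0.008 m) and (horizontal distance between wheel_c and well0 below 0.008 m or horizontal distance between wheel_c and well1 below 0.008 m or horizontal distance between wheel_c and well2 below 0.008 m or horizontal distance between wheel_c and well3 below 0.008 m) and (horizontal distance between wheel_seated and well0 below 0.008 m or horizontal distance between wheel_seated and well1 below 0.008 m or horizontal distance between wheel_seated and well2 below 0.008 m or horizontal distance between wheel_seated and well3 below 0.008 m) and horizontal distance between nozzle and tin below 0.045 m and z of nozzle in the frame of tin below 0.04 m); the robot touches nothing.
It fails at once if a loose wheel is lifted more than 10 mm off the deck (z of any of wheel_a, wheel_b, wheel_c in the frame of carrier above 0.032 m).
It fails at once if the wheel that was already seated is shifted more than 12 mm (distance of wheel_seated from where it was at the start of the episode above 0.012 m).
It fails at once if the carabiner or the label roll is shifted more than 12 mm (distance of any of carabiner, label_roll from where it was at the start of the episode above 0.012 m).
It fails at once if the tin or the carton is shifted more than 20 mm (distance of any of tin, carton from where it was at the start of the episode above 0.02 m).
It also fails if it takes over 72 s, if anything falls off the work surface, if the arm or the gripper's body presses on something with over 40 N, if the wrist force passes 120 N, or if a joint passes its speed limit or range.

## Working session

There is one attempt and no reset: what is moved stays moved. The work goes in short steps, Python scripts to look and compute and a tool call to move; the robot and the scene stay as the last step left them, time stands still between calls to the robot, and variables do not carry over. Pictures are saved under pics/ and viewed, at most 10 in all, crops included, and the job is handed in when it is done.

Besides the shell and the picture viewer there is one more tool, called after "Call:" as name(argument=value, ...) on one line, values as JSON. jog_arm: Moves the arm, as the interface text tells. Shift numbers are shares of 0.06 m and turn numbers shares of 0.1 rad, none past 1 either way. Its arguments: {"type":"object","properties":{"commands":{"type":"array","items":{"type":"number"}},"newtons":{"type":"number"}},"required":["commands"]}

```bash
mkdir -p pics; cat > h.py <<'E'
import numpy as np,cv2
from station import ctrl,eyes,job,nets
def cloud(im):
    z=im["z_map"];K=im["K"];v,u=np.mgrid[:384,:512]
    p=np.stack([(u-K[0,2])/K[0,0]*z,-(v-K[1,2])/K[1,1]*z,-z],-1)
    T=im["cam_to_world"];w=p@T[:3,:3].T+T[:3,3];w[z==0]=np.nan;return w
E
python3 - <<'E'
from h import *
o=ctrl.get_obs();print(o["tool_pos"],o["tool_rot"],o["t"],ctrl.tcp_to_grasp)
for c in ["top","scene"]:
    im=eyes.get_image(c);cv2.imwrite(f"pics/{c}0.png",im["image"][...,::-1]);np.savez(f"{c}0.npz",**im)
    if 1:
        w=cloud(im);print(c,im["cam_to_world"][:3,3])
        for n in ["carrier","well0","wheel_a","nozzle","tin","carabiner","label_roll","carton"]:
            for d in nets.silhouettes(c,n)[:6]:
                if d["p"]<.3: continue
                q=w[d["mask"]];q=q[~np.isnan(q[:,0])]
                if len(q)<5: continue
                hi=q[q[:,2]>np.percentile(q[:,2],90)-.004]
                r=cv2.minAreaRect((hi[:,:2]*1000).astype(np.float32))
                print(n,round(d["p"],2),d["bbox"],len(q),"z",np.percentile(q[:,2],[5,50,95]).round(3),"top med",hi.mean(0).round(4),"rect",np.round(r[0],1),np.round(r[1],1),round(r[2],1))
E
```

```text
[ 0.16588211 -0.60193658  0.23006826] [-3.11123972e+00 -4.20622472e-01  3.22944629e-05] 0.0 -0.0187
top [0.41480142 0.01416016 1.08498206]
carrier 0.75 [151.1, 128.0, 336.9, 257.1] 16438 z [0.011 0.022 0.026] top med [0.5668 0.0183 0.0234] rect [572.1  18. ] [441.3 278.1] 85.3
well0 0.71 [154.0, 133.0, 333.9, 260.6] 16366 z [0.012 0.022 0.027] top med [0.5664 0.0194 0.0234] rect [571.2  18. ] [441.8 279.7] 85.2
wheel_a 0.64 [245.7, 211.4, 261.3, 228.9] 336 z [0.023 0.039 0.042] top med [0.4966 0.0054 0.0403] rect [496.6   5.8] [48.  45.4] 1.8
wheel_a 0.58 [282.3, 218.1, 303.0, 231.1] 304 z [0.036 0.04  0.043] top med [ 0.4922 -0.1024  0.0406] rect [ 493.3 -102.7] [45.5 45.6] 2.3
wheel_a 0.55 [178.3, 208.3, 195.8, 226.2] 325 z [0.031 0.04  0.043] top med [0.4986 0.1631 0.0404] rect [498.4 163.5] [45.5 47.9] 1.1
nozzle 0.54 [257.4, 154.5, 274.6, 174.5] 315 z [0.021 0.044 0.073] top med [ 0.6464 -0.0249  0.0711] rect [647.  -25.8] [14.4 48.2] 15.3
tin 0.72 [80.6, 202.2, 128.7, 246.5] 1640 z [0.001 0.005 0.049] top med [0.4755 0.3791 0.0485] rect [472.2 375. ] [109.2 104.9] 71.4
tin 0.34
[... 1528 characters left out ...]
.  47.3] 21.6
nozzle 0.9 [212.0, 195.4, 235.9, 222.1] 398 z [0.018 0.045 0.073] top med [ 0.6489 -0.0236  0.072 ] rect [648.  -23.9] [15.1 48.6] 17.3
tin 0.79 [368.5, 233.4, 417.1, 287.4] 1884 z [0.002 0.012 0.05 ] top med [0.473  0.3794 0.0482] rect [473.  377.6] [109.  106.9] 11.2
carabiner 0.53 [267.5, 214.0, 288.5, 231.7] 149 z [0.024 0.03  0.033] top med [0.5838 0.105  0.0305] rect [583.2 105.6] [59.3 29.2] 83.9
label_roll 0.56 [228.3, 178.8, 242.5, 193.3] 230 z [0.031 0.051 0.059] top med [ 0.5708 -0.061   0.0569] rect [569.6 -62.2] [39.6 37.9] 44.4
carton 0.84 [149.1, 104.1, 188.2, 145.1] 944 z [0.007 0.058 0.063] top med [ 0.5348 -0.4042  0.0609] rect [ 534.4 -404.7] [92.4 79.8] 75.7
```

```bash
python3 - <<'E'
from h import *
im=cv2.imread("pics/top0.png");cv2.imwrite("pics/c0.png",cv2.resize(im[120:265,70:345],None,fx=2.9,fy=2.9,interpolation=cv2.INTER_CUBIC)[:600,:800])
for c in ["top","scene"]:
    d=dict(np.load(f"{c}0.npz"));w=cloud(d);a=d["image"].astype(int)
    m=((a[...,0]-a[...,2]>60)&(a[...,1]-a[...,2]>40)).astype(np.uint8)
    n,l,s,ce=cv2.connectedComponentsWithStats(m)
    for i in range(1,n):
        if s[i,4]>20: print(c,s[i],np.nanmedian(w[l==i],0).round(4))
    th=np.radians(-4.7);o=np.array([.572,.018])
    for k,y in enumerate([-.12,-.04,.04,.12]):
        p=o+np.array([np.cos(th)*.08-np.sin(th)*y,np.sin(th)*.08+np.cos(th)*y])
        q=w[np.hypot(w[...,0]-p[0],w[...,1]-p[1])<.02];print(k,p.round(4),np.nanmedian(q,0).round(4))
E
```

```text
top [   0   46   65   61 3649] [0.839  0.5679 0.0996]
top [ 457   80   38   36 1032] [ 0.8381 -0.5808  0.045 ]
top [195 153   9  16  30] [0.6481 0.1544 0.0102]
top [225 152  22  21 368] [0.6529 0.0515 0.0102]
top [285 158  22  21 370] [ 0.641  -0.1095  0.0103]
top [256 162  21  14  64] [ 0.6281 -0.0425  0.0106]
top [ 397  191   41   39 1098] [ 0.5325 -0.4082  0.0599]
top [  0 348  28  36 535] [0.1364 0.5625 0.0071]
0 [ 0.6419 -0.1082] [ 0.6413 -0.1073  0.0104]
1 [ 0.6485 -0.0284] [ 0.6439 -0.0294  0.0635]
2 [0.655  0.0513] [0.6552 0.0519 0.01  ]
3 [0.6616 0.131 ] [0.6619 0.1306 0.0279]
scene [  0   0  34  12 129] [ 0.5883 -1.177   0.1782]
scene [119   0  25  11  39] [-0.0784 -1.5431 -0.2049]
scene [203   0  19   8  75] [-0.2456 -1.0383 -0.084 ]
scene [254  14  27  46 695] [ 0.017  -0.4384  0.1264]
scene [   8   16  187   98 2213] [ 0.4293 -1.1944 -0.2043]
scene [229  19  21  12  48] [-0.0034 -0.6168  0.0618]
scene [ 0 39 56 26 95] [ 0.5132 -1.5444 -0.2044]
scene [147 104  36  26 551] [ 0.534  -0.4059  0.0605]
scene [ 31 132  38  34 969] [ 0.8462 -0.5621  0.0446]
scene [195 189  22  15 253] [ 0.6402 -0.1098  0.0116]
scene [490 192  22  46 521] [0.1913 0.5134 0.0385]
scene [233 224  23  17 313] [0.6529 0.0511 0.0112]
scene [253 249  24  12  72] [0.6734 0.1444 0.0121]
scene [363 374  20  10 112] [0.7646 0.4966 0.1   ]
0 [ 0.6419 -0.1082] [ 0.6417 -0.1086  0.0112]
1 [ 0.6485 -0.0284] [ 0.655  -0.0258  0.0591]
2 [0.655  0.0513] [0.6554 0.0519 0.0113]
3 [0.6616 0.131 ] [0.6627 0.132  0.0285]
```

View pics/c0.png

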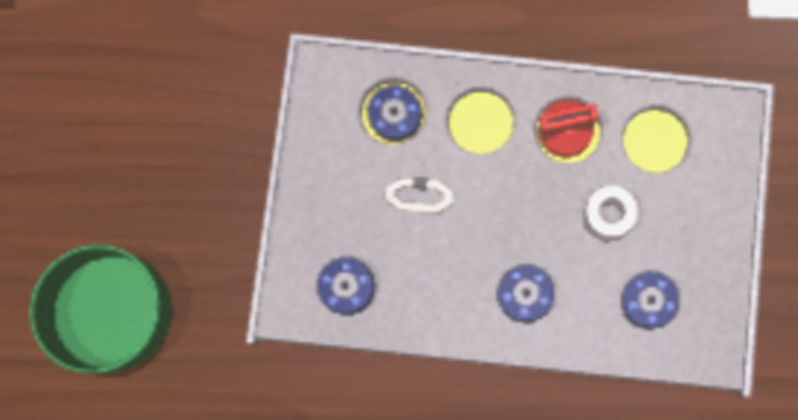

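Call:
jog_arm(commands=[0,0,0,0,0,-0.98,40,0,0,0,0,0,-0.98,40,0,0,0,0,0,-0.98,40,0,0,0,0,0,-0.98,40,0,0,0,0,0,-0.98,40,0,0,0,0,0,-0.98,40,0,0,0,0,0,-0.98,40,0,0,0,0,0,-0.98,40,0,0,0,0,0,-0.98,40,0,0,0,0,0,-0.98,40,0,0,0,0,0,-0.98,40,0,0,0,0,0,-0.98,40,0,0,0,0,0,-0.98,40,0,0,0,0,0,-0.98,40,0,0,0,0,0,-0.98,40,0,0,0,0,0,-0.98,40])

```text
t: 2.9
tool_pos: [0.166, -0.6025, 0.2313]
tool_rot: [1.903, 2.5, -0.0]
contact_force: [0.4, -0.4, -0.0]
opening: 0.0402
grip_force: 0.0
```

Call:
jog_arm(commands=[0.55,0.79,0.04,0,0,0,40,0.55,0.79,0.04,0,0,0,40,0.55,0.79,0.04,0,0,0,40,0.55,0.79,0.04,0,0,0,40,0.55,0.79,0.04,0,0,0,40,0.55,0.79,0.04,0,0,0,40,0.55,0.79,0.04,0,0,0,40,0.55,0.79,0.04,0,0,0,40,0.55,0.79,0.04,0,0,0,40,0.55,0.79,0.04,0,0,0,40,0.55,0.79,0.04,0,0,0,40,0.55,0.79,0.04,0,0,0,40,0.55,0.79,0.04,0,0,0,40,0,0,0,0,0,0,40])

```text
t: 4.65
tool_pos: [0.6491, -0.0235, 0.1993]
tool_rot: [-1.901, -2.5, -0.0]
contact_force: [-0.4, 0.0, 0.3]
opening: 0.0401
grip_force: 0.0
```

```bash
cat >> h.py <<'E'
from scipy.spatial.transform import Rotation as R
def go(p,yaw=None):
    "tool-frame shift (shares) from the present pose, and turn"
    o=ctrl.get_obs();r=R.from_rotvec(o["tool_rot"]);M=r.as_matrix()
    y=np.arctan2(M[1,0],M[0,0])
    s=M.T@(np.array(p)-o["tool_pos"])/.06
    t=np.zeros(3)
    if yaw is not None: t=(r.inv()*R.from_matrix([[np.cos(yaw),np.sin(yaw),0],[np.sin(yaw),-np.cos(yaw),0],[0,0,-1]])).as_rotvec()/.1
    print("pos",o["tool_pos"].round(4),"yaw",np.degrees(y).round(2),"axis",M[:,2].round(3),"t",o["t"],"open",o["opening"],"F",np.round(o["contact_force"],1),"\n shares",s.round(3),"len",np.linalg.norm(s).round(2),"turn",t.round(3))
E
python3 - <<'E'
from h import *
go([.6475,-.0245,.051],np.radians(105.3))
im=eyes.get_image("wrist");cv2.imwrite("pics/w1.png",im["image"][...,::-1]);w=cloud(im)
for d in nets.silhouettes("wrist","nozzle")[:2]:
    q=w[d["mask"]];q=q[~np.isnan(q[:,0])];hi=q[(q[:,2]>.064)&(q[:,2]<.08)]
    print(d["p"],len(hi),np.nanmax(q[:,2]),cv2.minAreaRect((hi[:,:2]*1000).astype(np.float32)),hi.mean(0))
E
```

```text
pos [ 0.6491 -0.0235  0.1993] yaw 105.5 axis [-0.001  0.001 -1.   ] t 4.65 open 0.04010735589068342 F [-0.4  0.   0.3] 
 shares [-0.012 -0.029  2.472] len 2.47 turn [-0.004 -0.008  0.035]
0.62 570 0.07443325204062207 ((649.218505859375, -24.358232498168945), (13.838842391967773, 49.15327453613281), 13.073402404785156) [ 0.64889601 -0.02340812  0.07143395]
```

Call:
jog_arm(commands=[0,0,0.8,0,0,0,40,0,0,0.8,0,0,0,40,0,0,0.5,0,0,0,40,0,0,0.36,0,0,0,40,0,0,0,0,0,0,10,0,0,0,0,0,0,10,0,0,0,0,0,0,10,0,0,0,0,0,0,10], newtons=40)

```text
t: 5.75
tool_pos: [0.6485, -0.0267, 0.0538]
tool_rot: [1.906, 2.495, 0.002]
contact_force: [-0.3, 0.1, -0.9]
opening: 0.0131
grip_force: 42.0
```

Call:
jog_arm(commands=[0,0,-0.4,0,0,0,10,0,0,-0.6,0,0,0,10,0,0,-0.6,0,0,0,10,0.8,-0.11,0,0,0,0,10,0.8,-0.11,0,0,0,0,10,0.8,-0.11,0,0,0,0,10,0.8,-0.11,0,0,0,0,10,0.8,-0.11,0,0,0,0,10,0.8,-0.11,0,0,0,0,10,0.8,-0.11,0,0,0,0,10,0.8,-0.11,0,0,0,0,10,0.8,-0.11,0,0,0,0,10,0,0,0,0,0,0,10,0,0,0,0,0,0,10])

```text
t: 7.5
tool_pos: [0.477, 0.3744, 0.1488]
tool_rot: [1.906, 2.496, 0.0]
contact_force: [0.2, 0.7, 0.2]
opening: 0.0129
grip_force: 42.1
```

```bash
python3 - <<'E'
from h import *
go([.473,.377,.050])
im=eyes.get_image("scene");w=cloud(im);d=nets.silhouettes("scene","tin")
for d in d[:1]:
    q=w[d["mask"]];hi=q[q[:,2]>.044];print("tin",d["p"],cv2.minEnclosingCircle((hi[:,:2]*1000).astype(np.float32)))
for d in nets.silhouettes("scene","nozzle")[:1]:
    q=w[d["mask"]];print(d["p"],np.nanpercentile(q,[2,50,98],axis=0).round(4))
E
```

```text
pos [0.477  0.3744 0.1488] yaw 105.27 axis [ 0.001 -0.    -1.   ] t 7.5 open 0.012881600203174774 F [0.2 0.7 0.2] 
 shares [ 0.06  -0.053  1.646] len 1.65 turn [0. 0. 0.]
tin 0.79 ((472.6374206542969, 377.4276123046875), 55.80974197387695)
0.74 [[ 0.475  -0.1223  0.0221]
 [ 0.5003 -0.0974  0.0396]
 [ 0.5188 -0.077   0.043 ]]
```

Call:
jog_arm(commands=[0.06,-0.05,0.6,0,0,0,10,0,0,0.6,0,0,0,10,0,0,0.3,0,0,0,10,0,0,0.16,0,0,0,10,0,0,0,0,0,0,40,0,0,0,0,0,0,40,0,0,0,0,0,0,40,0,0,-0.4,0,0,0,40,0,0,-0.7,0,0,0,40,0,0,-0.8,0,0,0,40])

```text
t: 8.9
tool_pos: [0.4726, 0.3771, 0.164]
tool_rot: [-1.907, -2.496, 0.001]
contact_force: [-0.4, 0.3, 0.5]
opening: 0.0398
grip_force: 0.0
```

```bash
python3 - <<'E'
from h import *
im=eyes.get_image("scene");w=cloud(im)
cv2.imwrite("pics/s2.png",cv2.resize(im["image"][130:330,130:450,::-1],None,fx=2.5,fy=2.5))
d=nets.silhouettes("scene","tin")[0];q=w[d["mask"]];hi=q[q[:,2]>.044];print(d["p"],cv2.minEnclosingCircle((hi[:,:2]*1000).astype(np.float32)))
go([.499,.1645,.12],np.radians(90))
E
```

```text
0.69 ((472.0838623046875, 377.09259033203125), 55.82222366333008)
pos [0.4767 0.3796 0.1715] yaw 105.25 axis [ 0.012  0.007 -1.   ] t 9.0 open 0.0403719381187741 F [0.6 0.1 0.3] 
 shares [-3.56  -0.596  0.836] len 3.71 turn [ 0.127 -0.056  2.662]
```

View pics/s2.png

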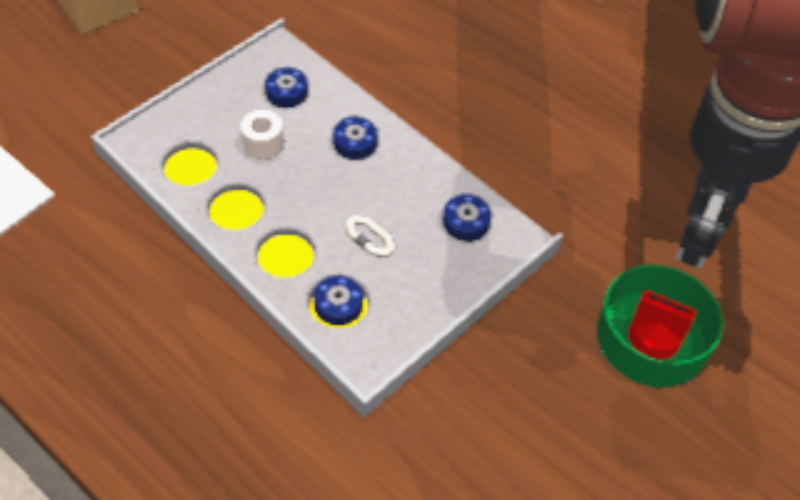

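Call:
jog_arm(commands=[0,0,0,0,0,0.89,70,0,0,0,0,0,0.89,70,0,0,0,0,0,0.89,70,-0.7,0.09,0.1,0,0,0,70,-0.7,0.09,0.1,0,0,0,70,-0.7,0.09,0.1,0,0,0,70,-0.7,0.09,0.2,0,0,0,70,-0.7,0.09,0.2,0,0,0,70,0,0,0,0,0,0,70,0,0,0,0,0,0,70])

```text
t: 10.25
tool_pos: [0.5, 0.1676, 0.1213]
tool_rot: [2.223, 2.22, 0.001]
contact_force: [-0.3, 0.2, 0.8]
opening: 0.0699
grip_force: 0.0
```

```bash
cat >> h.py <<'E'
def wheels(c="wrist"):
    im=eyes.get_image(c);w=cloud(im)
    for d in nets.silhouettes(c,"wheel_a"):
        if d["p"]<.3: continue
        q=w[d["mask"]];q=q[~np.isnan(q[:,0])]
        zt=np.percentile(q[:,2],80);hi=q[abs(q[:,2]-zt)<.005]
        if len(hi)<20: continue
        r=cv2.minAreaRect((hi[:,:2]*1000).astype(np.float32));e=cv2.minEnclosingCircle((hi[:,:2]*1000).astype(np.float32))
        print("wheel",round(d["p"],2),np.round(r[0],1),np.round(r[1],1),"circ",np.round(e[0],1),round(e[1],1),"z",zt.round(4))
    return im,w
E
python3 - <<'E'
from h import *
wheels();go([.499,.1645,.026],np.radians(90))
E
```

```text
wheel 0.95 [499.5  25.2] [42.3 16.4] circ [499.6  20.6] 21.3 z 0.0398
wheel 0.62 [500.8 166. ] [48.1 48.5] circ [500.8 165.4] 24.8 z 0.0405
pos [0.5001 0.1682 0.1216] yaw 90.01 axis [ 0.001  0.    -1.   ] t 10.35 open 0.07010670218239455 F [-0.4  0.2  0.1] 
 shares [-0.063 -0.02   1.593] len 1.59 turn [ 0.011 -0.005  0.002]
```

Call:
jog_arm(commands=[-0.04,0,0.6,0,0,0,70,0,0,0.6,0,0,0,70,0,0,0.3,0,0,0,70,0,0,0.08,0,0,0,70,0,0,0,0,0,0,46,0,0,0,0,0,0,46,0,0,0,0,0,0,46,0,0,0,0,0,0,46], newtons=25)

```text
t: 11.35
tool_pos: [0.5009, 0.165, 0.0275]
tool_rot: [2.222, 2.219, 0.003]
contact_force: [0.5, 0.5, 4.6]
opening: 0.0488
grip_force: 26.3
```

Call:
jog_arm(commands=[-0.4,0,0,0,0,0,46,-0.4,0,0,0,0,0,46,-0.4,0,0,0,0,0,46,-0.38,0,0,0,0,0,46,-0.23,0.37,0,0,0,0,46,-0.22,0.37,0,0,0,0,46,0,0.3,0,0,0,0,46,0,0.3,0,0,0,0,46,0,0.3,0,0,0,0,46,0,0.27,0,0,0,0,46,0,0,0,0,0,0,46])

```text
t: 12.72
tool_pos: [0.6165, 0.0426, 0.0275]
tool_rot: [2.221, 2.218, 0.004]
contact_force: [2.2, -0.1, 4.7]
opening: 0.0482
grip_force: 26.8
```

```bash
python3 - <<'E'
from h import *
for c in ["top","scene"]:
    print(c);im,w=wheels(c);a=im["image"].astype(int)
    m=((a[...,0]-a[...,2]>60)&(a[...,1]-a[...,2]>40)&(w[...,2]<.016)&(w[...,2]>.004)).astype(np.uint8)
    n,l,s,ce=cv2.connectedComponentsWithStats(m)
    for i in range(1,n):
        if s[i,4]>150: print(s[i],np.round(cv2.minEnclosingCircle((w[l==i][:,:2]*1000).astype(np.float32)),1) if 0 else cv2.minEnclosingCircle((w[l==i][:,:2]*1000).astype(np.float32)))
go([.6552,.0515,.0275],np.radians(90))
E
```

```text
top
wheel 0.87 [ 493.2 -101.7] [45.5 47.9] circ [ 493.6 -102.2] 24.4 z 0.0413
[264 156  13  20 172] ((645.5707397460938, -34.14893341064453), 27.4708251953125)
[285 158  22  21 367] ((641.0842895507812, -108.66776275634766), 29.010971069335938)
[  8 351  17  33 317] ((124.08418273925781, 570.1231079101562), 39.35599899291992)
scene
wheel 0.64 [489.7  14.5] [49.5 23.4] circ [494.3   9.9] 24.9 z 0.0412
wheel 0.46 [609.6  48.3] [48.9 33.6] circ [612.8  44.4] 25.7 z 0.042
[196 189  21  15 236] ((637.810546875, -110.8203353881836), 29.037641525268555)
[214 206  20  16 226] ((647.273193359375, -29.26091766357422), 28.485599517822266)
[233 224  23  17 277] ((651.6375732421875, 50.48689651489258), 28.847436904907227)
pos [0.6155 0.0427 0.0275] yaw 89.94 axis [ 0.004 -0.    -1.   ] t 12.925 open 0.04868097597198194 F [ 2.4 -0.8  5. ] 
 shares [0.147 0.661 0.002] len 0.68 turn [ 0.036  0.003 -0.011]
```

Call:
jog_arm(commands=[0.07,0.32,0,0,0,0,46,0.07,0.33,0,0,0,0,46,0,0,0,0,0,0,46,0,0,0,0,0,0,58,0,0,0,0,0,0,62,0,0,0,0,0,0,62,0,0,-0.5,0,0,0,62,0,0,-0.9,0,0,0,62,0,0,-0.5,0,0,0,62,0,0,0,0,0,0,62])

```text
t: 14.18
tool_pos: [0.6554, 0.0512, 0.1443]
tool_rot: [2.219, 2.217, 0.008]
contact_force: [-0.3, -0.1, -0.4]
opening: 0.0618
grip_force: 0.0
```

```bash
python3 - <<'E'
from h import *
im,w=wheels();cv2.imwrite("pics/w3.png",im["image"][...,::-1])
wheels("scene")
go([.4975,.0075,.1],np.radians(90))
E
```

```text
wheel 0.87 [652.5  51.9] [47.3 48.7] circ [652.2  51.4] 25.0 z 0.0286
wheel 0.81 [499.3   8. ] [49.2 48.9] circ [499.1   8. ] 25.1 z 0.0406
wheel 0.73 [652.4  52.8] [45.5 47.8] circ [650.8  51.8] 24.9 z 0.0297
wheel 0.55 [499.1   7.6] [49.5 47.7] circ [497.8   6.3] 27.0 z 0.0416
wheel 0.5 [572.2  17.3] [445.3 279.1] circ [571.7  21.4] 258.0 z 0.0242
pos [0.6519 0.0513 0.1377] yaw 89.94 axis [-0.004  0.    -1.   ] t 14.375 open 0.06228927096281066 F [-0.2 -0.5  0.6] 
 shares [-0.732 -2.57   0.638] len 2.75 turn [-0.037 -0.002 -0.011]
```

View pics/w3.png

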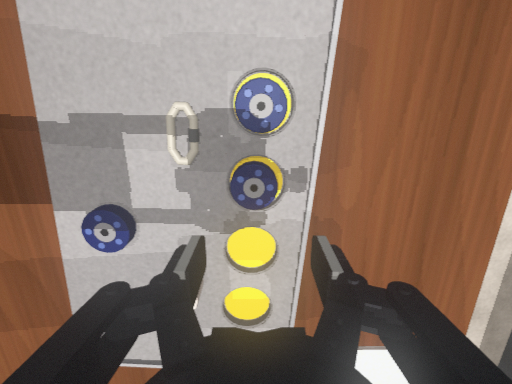

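Call:
jog_arm(commands=[-0.15,-0.52,0.1,0,0,0,70,-0.15,-0.52,0.1,0,0,0,70,-0.15,-0.52,0.1,0,0,0,70,-0.15,-0.52,0.1,0,0,0,70,-0.14,-0.52,0.1,0,0,0,70,0,0,0,0,0,0,70,0,0,0,0,0,0,70])

```text
t: 15.25
tool_pos: [0.4973, 0.0071, 0.1095]
tool_rot: [-2.222, -2.22, 0.0]
contact_force: [0.4, 0.3, -0.1]
opening: 0.0702
grip_force: 0.0
```

```bash
python3 - <<'E'
from h import *
wheels();go([.4985,.0075,.0275],np.radians(90))
E
```

```text
wheel 0.78 [498.4   8. ] [48.5 48.9] circ [498.6   8. ] 24.8 z 0.0405
wheel 0.71 [ 495.4 -100.6] [49.1 48.5] circ [ 495.7 -100.9] 25.3 z 0.0403
wheel 0.61 [651.4  51.4] [49.2 48.8] circ [652.1  51.7] 25.4 z 0.0284
pos [0.4981 0.0071 0.1102] yaw 89.95 axis [ 0.  0. -1.] t 15.35 open 0.07036952228021028 F [0.5 0.5 0.2] 
 shares [0.006 0.007 1.379] len 1.38 turn [ 0.004 -0.001 -0.008]
```

Call:
jog_arm(commands=[0,0,0.6,0,0,0,70,0,0,0.5,0,0,0,70,0,0,0.28,0,0,0,70,0,0,0,0,0,0,46,0,0,0,0,0,0,46,0,0,0,0,0,0,46,0,0,0,0,0,0,46,-0.03,0.38,0,0,0,0,46,-0.03,0.38,0,0,0,0,46,-0.03,0.38,0,0,0,0,46,-0.03,0.38,0,0,0,0,46,0,0,0,0,0,0,46])

```text
t: 16.85
tool_pos: [0.5899, -0.0005, 0.0281]
tool_rot: [2.222, 2.219, 0.002]
contact_force: [0.0, 0.7, -0.4]
opening: 0.0487
grip_force: 26.0
```

```bash
python3 - <<'E'
from h import *
go([.6485,-.0285,.0275],np.radians(90))
E
```

```text
pos [ 5.899e-01 -5.000e-04  2.810e-02] yaw 89.94 axis [ 0.002 -0.    -1.   ] t 16.85 open 0.04867225605420547 F [ 0.   0.7 -0.4] 
 shares [-0.465  0.977  0.011] len 1.08 turn [ 0.016  0.002 -0.011]
```

Call:
jog_arm(commands=[-0.15,0.32,0,0,0,0,46,-0.16,0.32,0,0,0,0,46,-0.16,0.32,0,0,0,0,46,0,0,0,0,0,0,46,0,0,0,0,0,0,58,0,0,0,0,0,0,62,0,0,0,0,0,0,62,0,0,-0.5,0,0,0,62,0,0,-0.9,0,0,0,62,0,0,0,0,0,0,62,-0.24,-0.52,0,0,0,0,70,-0.24,-0.52,0,0,0,0,70,-0.24,-0.51,0,0,0,0,70,-0.24,-0.51,0,0,0,0,70,-0.24,-0.51,0,0,0,0,70,0,0,0,0,0,0,70,0,0,0,0,0,0,70])

```text
t: 18.98
tool_pos: [0.492, -0.1002, 0.1112]
tool_rot: [2.223, 2.22, 0.001]
contact_force: [0.2, -0.7, 1.0]
opening: 0.07
grip_force: 0.0
```

```bash
python3 - <<'E'
from h import *
wheels();print();wheels("top");go([.4955,-.1007,.0275],np.radians(90))
E
```

```text
wheel 0.88 [651.6  39.5] [27.  50.3] circ [651.7  50.5] 25.2 z 0.0285
wheel 0.85 [ 495.7 -100.9] [48.5 48.8] circ [ 495.7 -101.1] 24.8 z 0.0405
wheel 0.72 [645. -28.] [49.2 49.4] circ [645.  -28.1] 25.2 z 0.0284

wheel 0.67 [649.4  49.1] [47.6 47. ] circ [649.7  50.6] 25.2 z 0.0291
wheel 0.54 [643.3 -29.4] [48.5 47.2] circ [643.4 -29.1] 24.9 z 0.0292
pos [ 0.4924 -0.1001  0.1113] yaw 89.99 axis [ 0.  0. -1.] t 19.175 open 0.07026907013846442 F [ 0.2 -0.3  0.6] 
 shares [-0.011  0.052  1.397] len 1.4 turn [ 0.001 -0.001 -0.002]
```

Call:
jog_arm(commands=[-0.01,0.05,0.6,0,0,0,70,0,0,0.5,0,0,0,70,0,0,0.29,0,0,0,70,0,0,0,0,0,0,46,0,0,0,0,0,0,46,0,0,0,0,0,0,46,0,0,0,0,0,0,46,-0.22,0.25,0,0,0,0,46,-0.22,0.25,0,0,0,0,46,0,0.35,0,0,0,0,46,0,0.35,0,0,0,0,46,0,0.35,0,0,0,0,46,0,0.35,0,0,0,0,46,0,0,0,0,0,0,46])

```text
t: 20.92
tool_pos: [0.61, -0.1277, 0.0286]
tool_rot: [2.221, 2.22, 0.001]
contact_force: [0.5, -0.6, -0.2]
opening: 0.0483
grip_force: 26.0
```

```bash
python3 - <<'E'
from h import *
go([.643,-.1083,.0275],np.radians(90))
E
```

```text
pos [ 0.61   -0.1277  0.0286] yaw 89.97 axis [ 0.001 -0.001 -1.   ] t 20.925 open 0.048252883851532466 F [ 0.5 -0.6 -0.2] 
 shares [0.324 0.55  0.019] len 0.64 turn [ 0.014  0.005 -0.005]
```

Call:
jog_arm(commands=[0.16,0.28,0,0,0,0,46,0.16,0.28,0,0,0,0,46,0,0,0,0,0,0,46,0,0,0,0,0,0,58,0,0,0,0,0,0,62,0,0,0,0,0,0,62,0,0,-0.5,0,0,0,62,0,0,-0.9,0,0,0,62,0,-0.3,-0.9,0,0,0,62,0,-0.8,-0.5,0,0,0,62,0,-0.8,0,0,0,0,62,0,-0.8,0,0,0,0,62,0,0,0,0,0,0,62,0,0,0,0,0,0,62])

```text
t: 22.68
tool_pos: [0.4807, -0.1084, 0.1964]
tool_rot: [2.222, 2.219, 0.001]
contact_force: [-0.5, -0.3, -0.5]
opening: 0.0618
grip_force: 0.0
```

```bash
python3 - <<'E'
from h import *
for c in ["wrist","scene"]:
    print(c);im,w=wheels(c)
    for n in ["label_roll","carabiner","tin"]:
        for d in nets.silhouettes(c,n)[:1]:
            q=w[d["mask"]];print(n,d["p"],np.nanmedian(q,0).round(4))
    cv2.imwrite(f"pics/f_{c}.png",im["image"][...,::-1])
E
```

```text
wrist
wheel 0.89 [ 642.6 -108.5] [49. 49.] circ [ 642.5 -108.2] 25.3 z 0.0284
wheel 0.82 [644.7 -27.9] [48.8 48.3] circ [644.9 -27.8] 24.9 z 0.0285
wheel 0.57 [651.6  48.8] [49.5 45.3] circ [651.6  50.7] 24.9 z 0.0286
label_roll 0.93 [ 0.5691 -0.0636  0.0561]
carabiner 0.58 [ 0.5571 -0.037   0.0218]
tin 0.67 [ 0.5701 -0.0635  0.056 ]
scene
wheel 0.76 [ 642.7 -108.1] [44.8 45.7] circ [ 642.3 -107.3] 24.6 z 0.0301
wheel 0.67 [643.9 -25. ] [47.4 45.1] circ [644.4 -25.4] 25.0 z 0.0298
wheel 0.55 [651.2  52.5] [47.6 48.5] circ [650.9  51.3] 25.7 z 0.0298
wheel 0.31 [572.   18.4] [443.6 279.1] circ [572.9  20.5] 258.8 z 0.0242
label_roll 0.63 [ 0.5736 -0.0592  0.0502]
carabiner 0.37 [0.5788 0.0562 0.0225]
tin 0.57 [0.464  0.3766 0.0251]
```

View pics/f_scene.png

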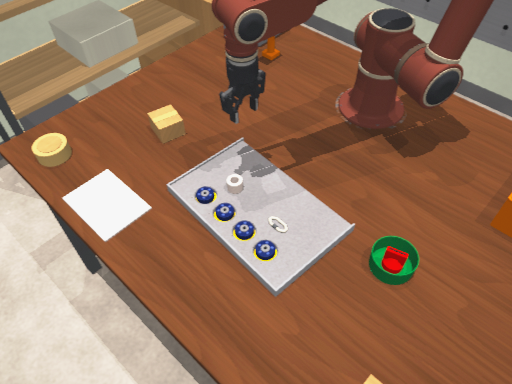

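The scene picture shows all four wheels in their wells (pixels 205,195 to 265,250), the nozzle upright in the tin (395,260), and the arm clear. The wheel tops measure 28.5 mm, which is right for a seated wheel.

```bash
python3 -c "
from station import job
print(job.finish_job())"
```

```text
the job is handed in; nothing more can be done
None
```

The job is handed in at about 23 s of the 72 s allowed: the last pictures showed all four wheels flat in their wells, the nozzle upright in the tin, and nothing else visibly moved; the judge gave no verdict back.

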